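# Post a rejected bush through the sprung flap of the reject box

### The arm

A 6-joint arm with a two-finger parallel gripper is mounted at the origin on a cart in front of the work surface, level with it; the furniture and walls round the work are solid. World frame = base frame: x ahead of the robot, y to its left, z up, the work surface at z = 0. Lengths are in m, angles in rad, forces in N, time in s.
With the tool pointing down it reaches from about 0.225 to 0.725 m from the base axis. Payload 3.1 kg.
Tool frame: the origin (TCP) lies midway between the tips of the shut fingers; the grasp point (between the pads) lies 19 mm behind it; z points along the fingers, y is the line along which they close (so a half turn about z gives the same grasp; the last joint's range is limited). The gripper opens to 85 mm and grips with 20 to 120 N. Pads are 22 mm wide; open, the fingers measure 114 mm over their backs; the gripper's body (76 mm by 85 mm) begins 54 mm behind the grasp point. The pads swing forward as they close: fully open they stand 13 mm farther back than shut.
Start: joints at [-0.128, 0.048, 0.099, 1.622, 0, 1.443], TCP at [0.525, -0, 0.231] pointing down, gripper open.
Joint ranges: [-2.91, 2.91], [-0.99, 1.94], [-1.21, 1.42], [-2.12, 2.29], [-1.49, 1.47], [-3.14, 3.14]. Speed limits (rad/s): [2.79, 2.79, 3.14, 3.14, 3.14, 3.14].

### API

Orientations are given as a unit quaternion [x, y, z, w].
In Python, from plant import bot gives the robot as it stands.
- The arm moves only by the shell command python3 -m inch 'ROWS'. ROWS is JSON, a list of rows, each an object of numbers: "grip": the opening, from 0 (shut) to 1 (fully open); "tx", "ty", "tz": the shift along the world's x, y, z in units of 40 mm (1.0 is 40 mm); "twist": the turn about the world's z in units of 5 degrees (1.0 is 5 degrees). In form: [{"grip": .., "tx": .., "ty": .., "tz": .., "twist": ..}, ...]. A call has 1 to 5 rows; each row is the pose to reach, as a shift and turn from the pose commanded when the call began; what a row does not reach only later rows make up. A row lasts 1/12 s, in which the tool goes at most 41.7 mm and 7.16 degrees, less where a joint would pass 70% of its speed; a pose out of reach is approached as far as the arm can. A call with a gripper value outside its range is refused whole. The fingers move at their own pace and stop on an object; the grip force is fixed at half the most. Time passes only in rows, so rows that repeat a pose let the fingers close. It gives the time, the measured TCP pose, the force, the opening and the grip force at its end, in the units of the state.
- bot.read_state(): the state, without advancing time (a new reading comes with each control period).
- bot.capture(name): name is "scene" or "side" or "wrist"; returns a dict with "img" (420x560x3 uint8, red, green, blue), "vertical_fov" (degrees; the focal length in pixels is half the picture's height over the tangent of half this angle, whatever the lens; pixels are square), "cx", "cy" (the principal point, pixels), "view" (4x4, takes a point from world to camera coordinates); the wrist camera has in their place "hand_eye" (4x4, takes a point from camera to tool coordinates, whose origin is the TCP and whose axes are the flange's). Camera axes: x right, y down, z forward; pixel columns grow to the right and rows downward; lengths in m; the calibration is good to about 2 mm. A picture is of the moment at which its call begins: read the wrist's pose just before it. There is no depth.
- bot.job_done(): hands the job in; it is judged then, once.
Trained networks look in the newest picture that a camera, given by its name, has taken for a name from the list of things; names that differ only in an ending like _2 or _b are one class to them, and where a whole thing is asked for, a point or a joint stands for the part that bears it (a point fixed in the world has none). Each returns a list of dicts, best first, with "confidence" (0 to 1); they miss things now and then, are a little off and sometimes report something else, mostly with a low value. They report only what shows in the picture. A call takes as long as a camera call. They do not tell look-alikes from the thing itself.
- bot.recognise(camera, label): "centre" ([x, y, z] in m, in the coordinates of the camera as it stood for that picture, good to about 4 mm: the middle of the surface that is visible of it).
The state is a dict: "time_s": time; "joints": joint angles; "qd": joint speeds; "effort": joint torques, N m; "position": TCP position; "ee_rot": TCP orientation; "force": force on the tool from outside, world axes, zero at the start; "moment": the same for the moment, N m; "width": opening from 0.0 (shut) to 1.0 (fully open); "gripper_force": force on a finger pad.
Only numpy, scipy, OpenCV 4.12 (cv2) and the standard library are available. Lean on these libraries where they do the work, as an engineer would, in place of code of your own. Each camera call takes 0.05 s, during which the arm holds its last target. There are 200 camera calls.

### The job

Post the bronze bush that stands on the ledge into the reject box: push the red self-closing flap open with one finger and hold it aside, and with the other finger push the bush along the ledge, past the open flap, so that it drops off the ledge's end into the box while the flap is still held. The bush itself must not shove the flap and must not be gripped or lifted; then withdraw so that the flap swings fully shut, and leave the cylinder, the jar and the flange standing near the box where they are.

Things in the scene. Friction and masses are not known exactly. Their poses are not given: they have to be found in the camera images.
- reject_box: Grey reject box, fixed, 250 long (x), 168 wide (y), 109 high (all in mm). Origin: on the plate under the hinge line in x, mid-width in y; x points from the ledge into the box, y left, z up. In this frame: flat ledge x -92 to 64, top at z = 62, side lips 6 high at y = +-80. Left wall (y 78 to 84, up to z = 106) runs from x = -2 to the back at x = 156
- ledge_end (a point): Middle of the ledge's end edge, box frame (64, 0, 62); beyond it is a well: x 64 to 150, y -78 to 78, floor z = 7, walls up to z = 106, red hood over it (z 106 to 109) only beyond x = 128. No lintel: downward fingers pass in from above, gripper body above z = 110. Jamb: x 70 to 75, y -79 to -48, z 62 to 106. Steel guide fence on the ledge: x -92 to 72, y -52 to -48, 14 high
- flap_hinge (a point): Foot of the flap's upright hinge on the ledge, box frame (0, 62, 62). Steel post of 5 radius, knuckles 6.5, to z = 108. A finger pushing the flap 15 to 25 to the right of this axis opens it well before a bush pushed level with it, farther right, gets there
- flap_edge (a point): Middle of the flap's free edge; moves with the flap. The flap is an upright red plate 4 thick, 130 long from hinge axis to free edge, from z = 65 to z = 105 in the box frame. Shut, it slants 35 degrees away from the robot: free edge at x = 75, y = -44.5 in the box frame, z = 85
- flap (a joint): Angle of the flap about its hinge, rad: 0 shut, grows as it is pushed into the box (counter-clockwise from above), at most 1.05; it cannot swing towards the robot. A spring (0.18 N m shut, 0.28 N m fully open) and a damper close it within about half a second when let go
- bush: Bronze bush (a short upright tube), 28 outside diameter, 27 high, 0.06 kg or so, loose, standing on the ledge in front of the flap's far (right) half, just left of the guide fence: box-frame x -35 to 15, y -31 to -14. Origin: centre of its underside, z up as it stands
- cylinder_square: Ground steel cylinder with black cap, 38 diameter, 80 high, stands on the plate to the left of the box; leave it alone. Origin: centre of its underside
- white_jar: White screw-top jar, 48 diameter, 62 high, on the plate to the left of the box, beyond the cylinder; leave it alone. Origin: centre of its underside
- part_flange: Turned steel flange, 64 diameter, 26 high, on the plate to the left of the box; leave it alone. Origin: centre of its underside
There are look-alikes about, which are no part of the job. There is more than one size of the bush; the one meant has the size given above.

How it is judged:
By the outcome, as a careful person would: the job done as asked, in the order asked, and still so for the second after the job is handed in, with the robot touching nothing.
It also fails if it takes over 34 s, if anything falls off the work surface, if the arm or the gripper's body presses on something with over 40 N, if the wrist force passes 120 N, or if a joint passes its speed limit or range.

## Working session

There is one attempt and no reset: what is moved stays moved. The work goes in short steps, Python scripts to look and compute and a shell command to move; the robot and the scene stay as the last step left them, time stands still between calls to the robot, and variables do not carry over. Pictures are saved under pics/ and viewed, at most 10 in all, crops included, and the job is handed in when it is done.

```bash
ls; mkdir -p pics; cat > h.py <<'E'
import numpy as np, cv2
from plant import bot
from scipy.spatial.transform import Rotation as R
def cam(name):
    s=bot.read_state(); c=bot.capture(name)
    f=210/np.tan(np.radians(c["vertical_fov"])/2)
    if name=="wrist":
        T=np.eye(4);T[:3,:3]=R.from_quat(s["ee_rot"]).as_matrix();T[:3,3]=s["position"]
        c2w=T@np.array(c["hand_eye"])
    else: c2w=np.linalg.inv(np.array(c["view"]))
    return c,f,c2w
def proj(p,c,f,c2w):
    q=np.linalg.inv(c2w)@np.r_[p,1]; return np.array([c["cx"]+f*q[0]/q[2],c["cy"]+f*q[1]/q[2]])
def ray(uv,z,c,f,c2w):
    d=c2w[:3,:3]@np.array([(uv[0]-c["cx"])/f,(uv[1]-c["cy"])/f,1]);o=c2w[:3,3]
    return o+d*(z-o[2])/d[2]
def save(n,img): cv2.imwrite("pics/"+n,img[:,:,::-1])
E
python3 - <<'E'
from h import *
s=bot.read_state();print({k:np.round(v,3) for k,v in s.items()})
im=[]
for n in ["scene","side","wrist"]:
    c,f,T=cam(n);save(n+"0.png",c["img"]);im.append(c["img"])
    print(n,f,c["cx"],c["cy"],T.round(3).tolist())
    for l in ["reject_box","flap","bush","cylinder_square","white_jar","part_flange"]:
        for d in bot.recognise(n,l)[:4]:
            p=T@np.r_[d["centre"],1];print(l,round(d["confidence"],2),p[:3].round(3),proj(p[:3],c,f,T).round())
E
```

```text
pics
{'time_s': np.float64(0.0), 'joints': array([-0.128,  0.049,  0.098,  1.622, -0.   ,  1.443]), 'qd': array([-0.001,  0.001,  0.   ,  0.002,  0.002, -0.002]), 'effort': array([ 0.0000e+00, -3.3878e+01,  3.2002e+01,  2.0000e-02, -0.0000e+00,
        0.0000e+00]), 'position': array([0.524, 0.   , 0.23 ]), 'ee_rot': array([ 0.707,  0.707, -0.001, -0.001]), 'force': array([ 0.149,  0.235, -0.634]), 'moment': array([-0.031, -0.023, -0.031]), 'gripper_force': np.float64(0.0), 'width': np.float64(0.998)}
scene 424.6794498534661 279.9336077412621 211.9306336937702 [[-0.865, -0.253, 0.432, 0.15], [-0.501, 0.461, -0.733, 0.545], [-0.013, -0.851, -0.526, 0.53], [0.0, 0.0, 0.0, 1.0]]
reject_box 0.66 [ 0.567 -0.129  0.063] [272. 203.]
reject_box 0.34 [ 0.558 -0.035  0.006] [253. 248.]
flap 0.6 [ 0.559 -0.149  0.1  ] [280. 185.]
bush 0.69 [ 0.386 -0.168  0.013] [356. 237.]
bush 0.56 [ 0.487 -0.168  0.084] [314. 195.]
cylinder_square 0.66 [ 0.492 -0.007  0.055] [273. 245.]
white_jar 0.78 [0.521 0.052 0.055] [243. 257.]
part_flange 0.55 [ 0.559 -0.038  0.011] [253. 245.]
side 508.7680477041997 2
[... 349 characters left out ...]
 0.57 [ 0.483 -0.183  0.081] [276. 236.]
bush 0.49 [ 0.527 -0.304  0.01 ] [338. 306.]
bush 0.48 [ 0.383 -0.178  0.013] [214. 286.]
cylinder_square 0.67 [ 0.489 -0.035  0.068] [245. 212.]
white_jar 0.58 [0.535 0.025 0.06 ] [256. 202.]
wrist 295.25878512144857 279.8113039628227 212.3393097228083 [[1.0, 0.001, 0.0, 0.524], [0.001, -0.962, -0.274, 0.069], [0.0, 0.274, -0.962, 0.374], [0.0, 0.0, 0.0, 1.0]]
reject_box 0.74 [ 0.537 -0.13   0.06 ] [290. 299.]
flap 0.55 [ 0.556 -0.133  0.097] [308. 321.]
bush 0.58 [ 0.495 -0.167  0.076] [255. 334.]
cylinder_square 0.62 [ 0.502 -0.014  0.076] [259. 210.]
white_jar 0.82 [0.529 0.042 0.063] [284. 155.]
part_flange 0.97 [ 0.563 -0.031  0.009] [310. 209.]
```

```bash
python3 - <<'E'
import cv2,numpy as np
a=cv2.imread("pics/scene0.png");b=cv2.imread("pics/wrist0.png")
cv2.imwrite("pics/a.png",cv2.resize(a[110:320,140:420],None,fx=2.85,fy=2.85,interpolation=cv2.INTER_CUBIC))
cv2.imwrite("pics/b.png",cv2.resize(b[120:420,130:530],None,fx=2,fy=2,interpolation=cv2.INTER_CUBIC))
E
```

```text
(no output)
```

View pics/a.png

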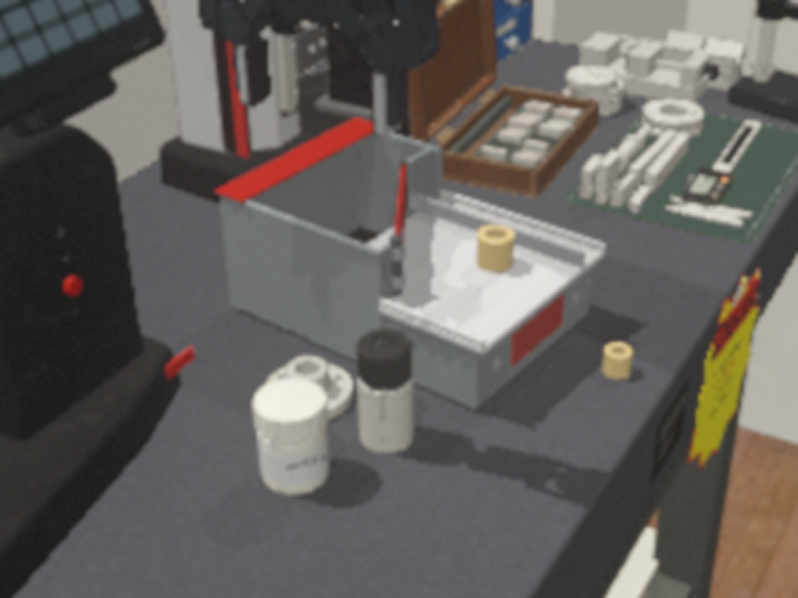

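View pics/b.png

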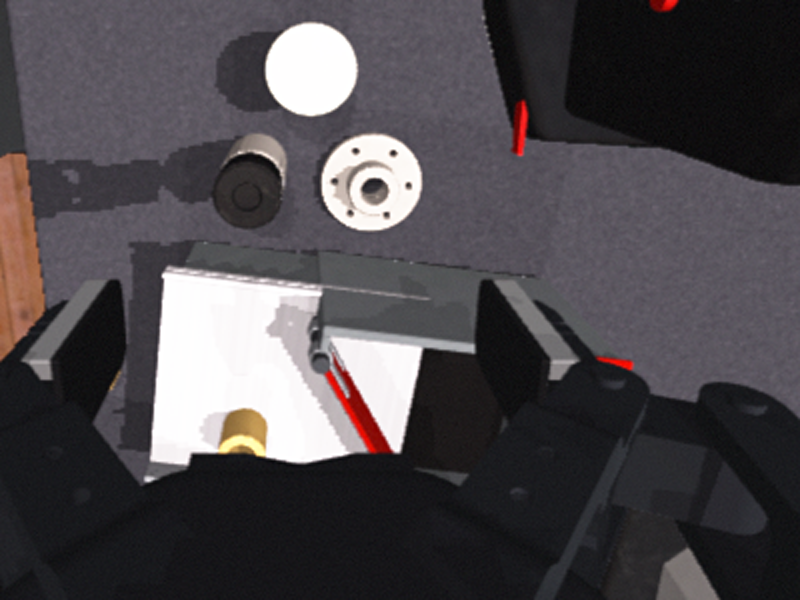

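The bush meant is the larger one standing on the ledge, at scene px (314,195) and wrist px (251,340). The look-alikes are on the plate: a smaller one at scene px (356,237), and one at side px (338,306). The flap is the red plate starting at the post at wrist px (290,300). Next I fit the box pose.

```bash
cat > fit.py <<'E'
from h import *
from scipy.optimize import least_squares
S,fs,Ts=cam("scene");W,fw,Tw=cam("wrist");D,fd,Td=cam("side")
s2=lambda u,v:(140+u/2.85,110+v/2.85); w2=lambda u,v:(130+u/2,120+v/2)
P=[(S,fs,Ts,s2(488,347),(-92,83,68)),(S,fs,Ts,s2(604,243),(-92,-83,68)),(S,fs,Ts,s2(218,193),(156,84,108)),(S,fs,Ts,s2(475,404),(-92,84,0)),(S,fs,Ts,s2(236,305),(156,84,0)),
(W,fw,Tw,w2(165,268),(-92,82,68)),(W,fw,Tw,w2(320,358),(0,62,108)),(W,fw,Tw,w2(320,290),(-2,81,68))]
def B(q): 
    T=np.eye(4);T[:3,:3]=R.from_euler("z",q[2]).as_matrix();T[:2,3]=q[:2];return T
def res(q): return np.r_[[proj((B(q)@np.r_[np.array(p)/1e3,1])[:3],c,f,T)-uv for c,f,T,uv,p in P]].ravel()
r=least_squares(res,[.53,-.15,-.05],loss="soft_l1");q=r.x
print(q,np.degrees(q[2]));print(res(q).reshape(-1,2).round(1).tolist());np.save("box.npy",q)
Bi=np.linalg.inv(B(q))
b=[]
for n,(c,f,T) in {"scene":(S,fs,Ts),"wrist":(W,fw,Tw),"side":(D,fd,Td)}.items():
    for d in bot.recognise(n,"bush"):
        p=T@np.r_[d["centre"],1];print(n,round(d["confidence"],2),p[:3].round(3),(Bi@p*1e3)[:3].round(1))
print("top centre px 251,342 ->",(Bi@np.r_[ray((251,342),.089,W,fw,Tw),1]*1e3).round(1))
im=[]
for c,f,T in [(S,fs,Ts),(D,fd,Td)]:
    g=cv2.resize(c["img"],None,fx=3,fy=3,interpolation=cv2.INTER_CUBIC)
    for p in [(-92,84,68),(-92,-84,68),(156,84,106),(156,-84,106),(64,-48,62),(64,76,62),(0,62,108),(75,-44.5,105),(72,-50,76),(-92,-50,76),(156,-84,0),(-92,-84,0),(-92,84,0)]:
        u=proj((B(q)@np.r_[np.array(p)/1e3,1])[:3],c,f,T)*3+1
        cv2.circle(g,tuple(int(round(x)) for x in u),4,(0,0,255),1)
    im.append(g)
save("ov.png",np.hstack([im[0][400:800,500:900],im[1][500:900,650:1050]])) 
E
python3 fit.py
```

```text
[ 0.52611343 -0.16175241 -0.1494688 ] -8.56393162760229
[[-2.9, -1.2], [0.4, 1.4], [-0.5, -0.8], [0.7, 7.0], [-2.5, 1.4], [-1.4, -0.3], [0.3, 1.0], [0.1, 0.5]]
scene 0.76 [ 0.486 -0.165  0.084] [-39.4  -9.6  83.6]
scene 0.52 [ 0.389 -0.167  0.015] [-134.7  -25.6   15.3]
wrist 0.9 [ 0.493 -0.164  0.079] [-32.   -7.6  78.9]
side 0.75 [ 0.379 -0.179  0.014] [-142.8  -38.6   13.6]
side 0.74 [ 0.483 -0.182  0.082] [-39.6 -26.8  81.5]
side 0.49 [ 0.525 -0.3    0.012] [  19.2 -136.9   12. ]
top centre px 251,342 -> [ -33.3  -10.7   89.  1000. ]
```

View pics/ov.png

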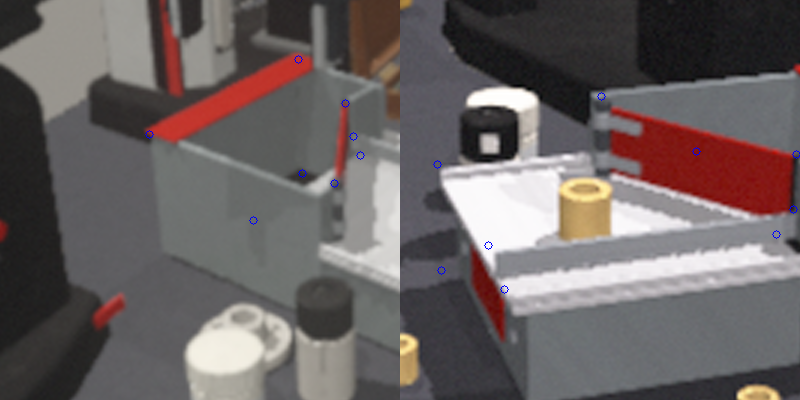

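The overlay shows a residual of about 3 px in the side view, so I refit with side-view corners added: lip (443,170), fence front (497,252), right lip (511,297) and foot (528,395).

```bash
python3 - <<'E'
t=open("fit.py").read()
t=t.replace("(S,fs,Ts,s2(475,404),(-92,84,0)),","").replace("(W,fw,Tw,w2(165,268)","*[(D,fd,Td,((650+u)/3,(500+v)/3),p) for u,v,p in [(443,171,(-92,83,68)),(497,252,(-92,-50,76)),(511,298,(-92,-83,68)),(528,395,(-92,-84,0)),(601,97,(0,62,108))]],\n(W,fw,Tw,w2(165,268)")
t=t.replace("im[0][400:800,500:900]","im[0][450:850,700:1100]").replace("im[1][500:900,650:1050]","im[1][500:900,750:1150]").replace("ov.png","ov2.png")
open("fit.py","w").write(t)
E
python3 fit.py
```

```text
[ 0.60142011 -0.17432756  0.88965983] 50.97375352678398
[[10.6, -33.9], [-59.1, -28.1], [-8.3, 26.5], [-9.3, 31.6], [-88.6, 22.3], [-19.6, -0.1], [-2.0, -8.1], [-10.5, 0.1], [-115.2, 4.2], [31.1, 94.4], [16.9, 30.1], [0.6, 34.3]]
scene 0.52 [ 0.487 -0.164  0.082] [-63.8  94.9  82.1]
scene 0.45 [ 0.388 -0.171  0.016] [-131.7  167.7   16. ]
wrist 0.63 [ 0.493 -0.168  0.079] [-63.2  88.8  79.5]
side 0.68 [ 0.485 -0.185  0.079] [-81.3  83.4  79.1]
side 0.64 [ 0.379 -0.178  0.017] [-142.5  170.3   16.8]
top centre px 251,342 -> [ -63.7   89.7   89.  1000. ]
```

View pics/ov2.png

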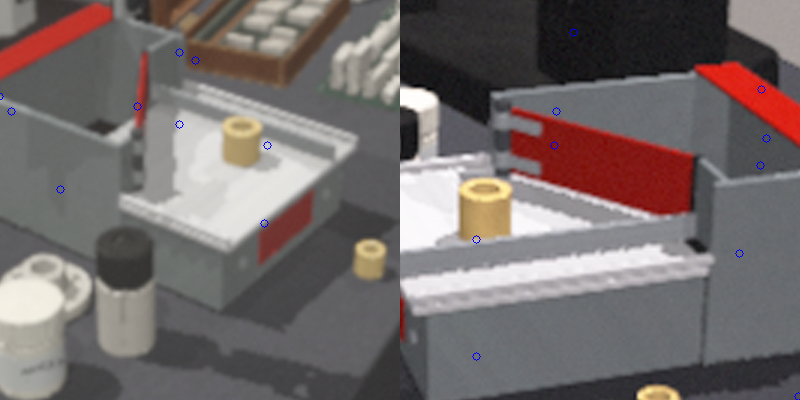

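The bad fit is my mistake: the side panel starts at column 400 of the overlay, and I left that offset out. I'll correct it and add the flap edge (695,158) and fence end (693,215).

```bash
sed -i 's/(650+u)\/3/(250+u)\/3/; s/(601,97,(0,62,108))/(601,97,(0,62,108)),(795,158,(75,-44.5,105)),(792,215,(72,-50,76))/; s/ov2/ov3/' fit.py; python3 fit.py
```

```text
[ 0.52754799 -0.16240206 -0.12977543] -7.435584306465907
[[-2.2, -1.7], [-0.3, 0.6], [-1.3, -0.4], [-3.3, 1.9], [-2.0, -2.1], [-1.5, -2.2], [-0.5, -3.2], [-5.3, 6.0], [-0.2, -0.5], [1.3, -2.1], [1.0, -2.6], [-1.7, 1.5], [0.5, 1.4], [-0.1, 0.9]]
scene 0.72 [ 0.558 -0.147  0.1  ] [28.1 19.4 99.8]
scene 0.6 [ 0.39  -0.167  0.016] [-135.3  -22.7   15.7]
scene 0.5 [ 0.488 -0.17   0.083] [-38.  -12.4  82.9]
scene 0.5 [0.523 0.052 0.052] [-31.8 211.8  51.6]
wrist 0.77 [ 0.494 -0.169  0.078] [-32.8 -10.9  78. ]
side 0.56 [ 0.525 -0.302  0.013] [  15.5 -138.8   12.7]
side 0.56 [ 0.383 -0.178  0.013] [-141.6  -33.8   12.5]
side 0.55 [ 0.482 -0.185  0.079] [-42.2 -28.3  79. ]
top centre px 251,342 -> [ -35.    -9.5   89.  1000. ]
```

View pics/ov3.png

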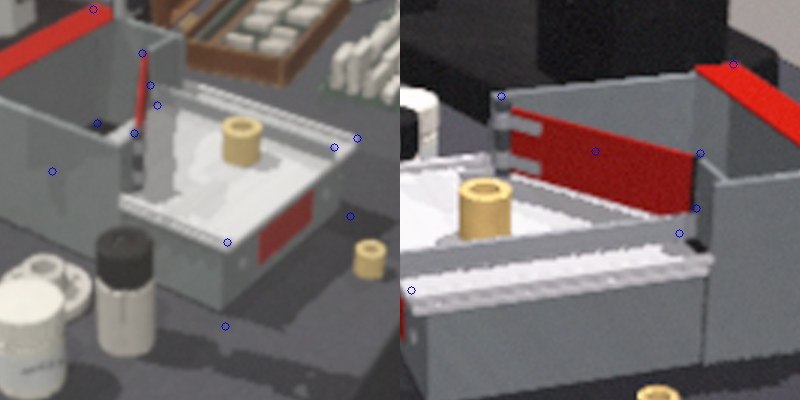

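The front foot corners are inconsistent with the rest, so the soft loss drops them. The pose is good to a few mm: box at (0.528, -0.162), yaw -7.4°. Next I turn the hand so its fingers lie along box y, go behind and above the bush, and look from close by.

```bash
python3 -m inch '[{"grip":0.5,"tx":-0.5,"ty":-0.8,"tz":0,"twist":1.4},{"grip":0.5,"tx":-0.9,"ty":-1.5,"tz":0,"twist":2.8},{"grip":0.5,"tx":-1.3,"ty":-2.2,"tz":0,"twist":4.2},{"grip":0.5,"tx":-1.75,"ty":-2.9,"tz":0,"twist":5.6},{"grip":0.5,"tx":-1.75,"ty":-3.55,"tz":0,"twist":7}]'
python3 -m inch '[{"grip":0.5,"twist":1.4},{"grip":0.5,"twist":2.8},{"grip":0.5,"twist":4.2},{"grip":0.5,"twist":5.6},{"grip":0.5,"twist":7}]'
python3 -m inch '[{"grip":0.5,"twist":1.4},{"grip":0.5,"twist":2.5},{"grip":0.5,"twist":2.5},{"grip":0.5,"twist":2.5}]'
python3 - <<'E'
from h import *
s=bot.read_state();print(s["joints"].round(2),s["position"],s["width"],s["time_s"])
c,f,T=cam("wrist");save("w1.png",c["img"]);print(T.round(3).tolist())
for l in ["bush","flap"]:
    for d in bot.recognise("wrist",l): p=(T@np.r_[d["centre"],1])[:3];print(l,d["confidence"],p.round(3),proj(p,c,f,T).round())
E
```

```text
time_s: 2.37
position: [0.4526, -0.1426, 0.2318]
ee_rot: [0.465, 0.885, -0.0, -0.001]
force: [0.9, 0.5, 0.8]
width: 0.499
gripper_force: 0.0
[-0.45 -0.08 -0.03  1.63 -0.    0.52] [ 0.45258251 -0.14262789  0.23178631] 0.4990211646617188 2.3667
[[0.822, 0.548, 0.154, 0.413], [0.569, -0.791, -0.225, -0.086], [-0.002, 0.273, -0.962, 0.375], [0.0, 0.0, 0.0, 1.0]]
bush 0.86 [ 0.494 -0.176  0.09 ] [295. 248.]
bush 0.69 [ 0.528 -0.29   0.02 ] [265. 305.]
bush 0.53 [ 0.53  -0.143  0.06 ] [337. 233.]
bush 0.48 [ 0.387 -0.175  0.018] [222. 179.]
flap 0.9 [ 0.55  -0.127  0.097] [369. 244.]schema error: expected keys grip, tx, ty, tz, twist
schema error: expected keys grip, tx, ty, tz, twist
```

View pics/w1.png

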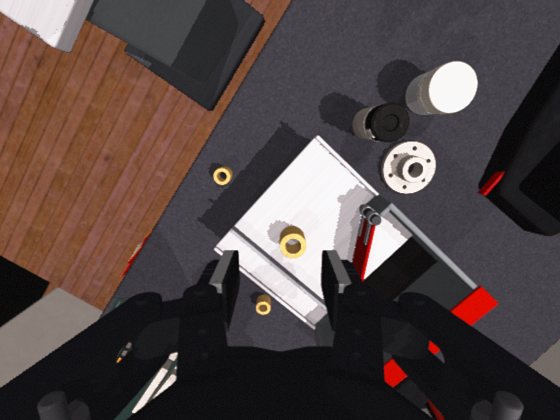

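The view is clear. The meant bush has its top at (293,241), and the look-alikes at (222,176) and (263,305) are off the ledge. Corners: front-left (319,137), front-right (216,247), hinge top (371,214), hood (480,288) and (497,303). I'll finish the turn, and fit the box again from this picture.

```bash
cat > fit2.py <<'E'
from h import *
from scipy.optimize import least_squares
def fit(c,f,T,pts,q0):
    B=lambda q:np.block([[R.from_euler("z",q[2]).as_matrix(),np.array([[q[0]],[q[1]],[0]])],[np.zeros((1,3)),np.ones((1,1))]])
    res=lambda q:np.r_[[proj((B(q)@np.r_[np.array(p)/1e3,1])[:3],c,f,T)-uv for uv,p in pts]].ravel()
    q=least_squares(res,q0,loss="soft_l1").x
    print(q.round(4),np.degrees(q[2]).round(2),res(q).reshape(-1,2).round(1).tolist());return q,B(q)
E
python3 - <<'E'
from fit2 import *
c,f,T=cam("wrist");save("w1b.png",c["img"])
q,B=fit(c,f,T,[((319,137),(-92,83,68)),((216,248),(-92,-83,68)),((371,214),(0,62,108)),((480,288),(128,84,109)),((497,303),(156,84,109)),((390,206),(-2,81,106)),((313,328),(62,-83,68))],np.load("box.npy"))
np.save("box2.npy",q);Bi=np.linalg.inv(B)
print((Bi@np.r_[ray((293,240),.089,c,f,T),1]*1e3).round(1))
for z,n in[(.068,(219,249))]:print((Bi@np.r_[ray(n,z,c,f,T),1]*1e3).round(1))
s=bot.read_state();t=R.from_quat(s["ee_rot"]).as_matrix();print(np.degrees(np.arctan2(t[1,1],t[0,1])),(Bi@np.r_[s["position"],1]*1e3).round(1))
E
python3 -m inch '[{"grip":0.5,"tx":0,"ty":0,"tz":0,"twist":1.4},{"grip":0.5,"tx":0,"ty":0,"tz":0,"twist":2.8},{"grip":0.5,"tx":0,"ty":0,"tz":0,"twist":4.2},{"grip":0.5,"tx":0,"ty":0,"tz":0,"twist":5.6},{"grip":0.5,"tx":0,"ty":0,"tz":0,"twist":7}]'
python3 -m inch '[{"grip":0.5,"tx":0,"ty":0,"tz":0,"twist":1.3},{"grip":0.5,"tx":0,"ty":0,"tz":0,"twist":2.4},{"grip":0.5,"tx":0,"ty":0,"tz":0,"twist":2.4},{"grip":0.5,"tx":0,"ty":0,"tz":0,"twist":2.4}]'
python3 - <<'E'
from h import *
c,f,T=cam("wrist");save("w2.png",cv2.resize(c["img"][150:,120:480],None,fx=2,fy=2,interpolation=cv2.INTER_CUBIC))
E
```

```text
[ 0.5298 -0.1663 -0.1446] -8.28 [[-0.9, -1.8], [-2.0, 0.6], [6.4, 7.0], [0.2, -0.3], [-0.0, 1.1], [0.3, -1.3], [0.0, 0.1]]
[ -40.1  -10.6   89.  1000. ]
[ -87.6  -79.6   68.  1000. ]
34.0943674045874 [ -77.6   12.7  231.3 1000. ]
time_s: 2.98
position: [0.4554, -0.1406, 0.2313]
ee_rot: [0.176, 0.984, 0.0, -0.0]
force: [-0.4, -0.3, 0.3]
width: 0.499
gripper_force: 0.0
time_s: 3.32
position: [0.4553, -0.141, 0.2313]
ee_rot: [0.077, 0.997, 0.0, -0.0]
force: [-1.4, 0.1, -0.1]
width: 0.499
gripper_force: 0.0
```

View pics/w2.png

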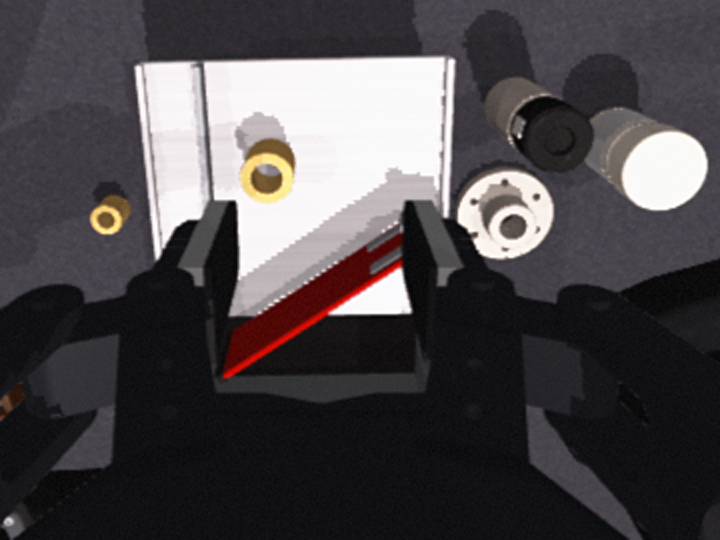

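This is the view with fingers along box y; the inner pad tips are at crop (237,202) and (405,202). Box corners are at (455,57), (136,64), fence front (197,63), flap free-edge top (224,377) and bush top (267,178). I fit from these.

```bash
python3 - <<'E'
from fit2 import *
c,f,T=cam("wrist");k=lambda u,v:(120+u/2,150+v/2)
q,B=fit(c,f,T,[(k(454,58),(-92,83,68)),(k(137,65),(-92,-83,68)),(k(197,64),(-92,-50,76)),(k(224,376),(75,-44.5,105))],np.load("box.npy"))
np.save("box3.npy",q);Bi=np.linalg.inv(B)
print("bush",(Bi@np.r_[ray(k(267,178),.089,c,f,T),1]*1e3).round(1))
for d in bot.recognise("wrist","bush"):print(d["confidence"],(Bi@T@np.r_[d["centre"],1]*1e3)[:3].round(1))
print("ledge end",(Bi@np.r_[ray(k(320,315),.062,c,f,T),1]*1e3).round(1), "flap px of hinge-side",[((proj((B@np.r_[np.array(p)/1e3,1])[:3],c,f,T)-(120,150))*2).round() for p in [(0,62,108),(25,26.5,105),(64,0,62),(-92,83,68),(-92,-50,76)]])
s=bot.read_state();t=R.from_quat(s["ee_rot"]).as_matrix();print(np.degrees(np.arctan2(t[1,1],t[0,1])),(Bi@np.r_[s["position"],1]*1e3).round(1))
E
```

```text
[ 0.5266 -0.1631 -0.1241] -7.11 [[0.4, -1.4], [0.2, -0.4], [0.0, 0.5], [-0.7, 2.1]]
bush [ -34.6  -16.2   89.  1000. ]
0.97 [-35.1 -18.4  87.7]
0.75 [  16.7 -131.8   20.2]
0.5 [-139.2  -29.9   16.7]
ledge end [  64.8    8.3   62.  1000. ] flap px of hinge-side [array([424., 253.]), array([353., 295.]), array([306., 314.]), array([455.,  55.]), array([197.,  65.])]
81.22650852451771 [ -73.5   12.6  231.3 1000. ]
```

Measurements agree: bush at box (-35,-17), ledge end at x=64.8 (given as 64). I descend behind the bush with mid-fingers at y≈9, slowing near the bottom, then look.

```bash
python3 -m inch '[{"grip":0.49,"tx":0,"ty":-0.1,"tz":-0.8,"twist":0.35},{"grip":0.49,"tx":0,"ty":-0.1,"tz":-1.6,"twist":0.35},{"grip":0.49,"tx":0,"ty":-0.1,"tz":-2.4,"twist":0.35},{"grip":0.49,"tx":0,"ty":-0.1,"tz":-3.1,"twist":0.35},{"grip":0.49,"tx":0,"ty":-0.1,"tz":-3.6,"twist":0.35}]'
python3 -m inch '[{"grip":0.49,"tx":0,"ty":0,"tz":-0.2,"twist":0},{"grip":0.49,"tx":0,"ty":0,"tz":-0.4,"twist":0},{"grip":0.49,"tx":0,"ty":0,"tz":-0.5,"twist":0},{"grip":0.49,"tx":0,"ty":0,"tz":-0.5,"twist":0}]'
python3 - <<'E'
from h import *
q=np.load("box3.npy");B=np.eye(4);B[:3,:3]=R.from_euler("z",q[2]).as_matrix();B[:2,3]=q[:2]
s=bot.read_state();t=R.from_quat(s["ee_rot"]).as_matrix();print(np.degrees(np.arctan2(t[1,1],t[0,1])),(np.linalg.inv(B)@np.r_[s["position"],1]*1e3).round(1),s["time_s"])
c,f,T=cam("wrist");d,_,_=cam("side")
a=cv2.resize(c["img"][160:,110:410],(500,433));b=cv2.resize(d["img"][170:310,200:360],(300*1,262),interpolation=cv2.INTER_CUBIC)
g=np.zeros((433,800,3),np.uint8);g[:,:500]=a;g[:262,500:]=b;save("w3.png",g)
E
```

```text
time_s: 3.88
position: [0.4534, -0.1451, 0.0842]
ee_rot: [0.061, 0.998, 0.001, -0.002]
force: [0.2, -0.4, -0.4]
width: 0.492
gripper_force: 0.0
time_s: 4.22
position: [0.4553, -0.1461, 0.0676]
ee_rot: [0.061, 0.998, -0.0, 0.0]
force: [0.1, -0.1, -0.7]
width: 0.488
gripper_force: 0.0
83.01467751762515 [ -72.9    8.    67.6 1000. ] 4.2167
```

View pics/w3.png

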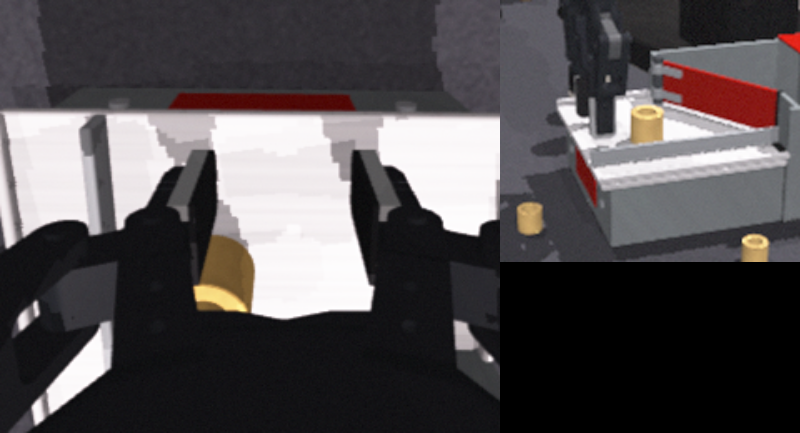

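The fingers stand over the ledge (tips a few mm above it) with the bush ahead of the right finger and inside its face. I lower a little, widen slightly so the flap finger comes nearer the hinge, then push along box x slowly, up to about where the finger meets the flap.

```bash
python3 -m inch '[{"grip":0.525,"tx":0,"ty":0.04,"tz":-0.08,"twist":0},{"grip":0.525,"tx":0.1,"ty":0.028,"tz":-0.08,"twist":0},{"grip":0.525,"tx":0.2,"ty":0.015,"tz":-0.08,"twist":0},{"grip":0.525,"tx":0.3,"ty":0.003,"tz":-0.08,"twist":0},{"grip":0.525,"tx":0.4,"ty":-0.01,"tz":-0.08,"twist":0}]'
python3 -m inch '[{"grip":0.525,"tx":0.1,"ty":-0.012,"tz":0,"twist":0},{"grip":0.525,"tx":0.2,"ty":-0.025,"tz":0,"twist":0},{"grip":0.525,"tx":0.3,"ty":-0.037,"tz":0,"twist":0},{"grip":0.525,"tx":0.4,"ty":-0.05,"tz":0,"twist":0},{"grip":0.525,"tx":0.5,"ty":-0.062,"tz":0,"twist":0}]'
python3 -m inch '[{"grip":0.525,"tx":0.1,"ty":-0.012,"tz":0,"twist":0},{"grip":0.525,"tx":0.2,"ty":-0.025,"tz":0,"twist":0},{"grip":0.525,"tx":0.3,"ty":-0.037,"tz":0,"twist":0},{"grip":0.525,"tx":0.4,"ty":-0.05,"tz":0,"twist":0},{"grip":0.525,"tx":0.5,"ty":-0.062,"tz":0,"twist":0}]'
cat > look.py <<'E'
from h import *
import sys
q=np.load("box3.npy");B=np.eye(4);B[:3,:3]=R.from_euler("z",q[2]).as_matrix();B[:2,3]=q[:2]
Bi=np.linalg.inv(B);s=bot.read_state();print((Bi@np.r_[s["position"],1]*1e3).round(1),s["time_s"],s["force"].round(1))
g=[]
for n in ["wrist","side","scene"]:
    c,f,T=cam(n);g.append(c["img"])
    for d in bot.recognise(n,"bush"):
        p=(Bi@T@np.r_[d["centre"],1]*1e3)[:3]
        if abs(p[1])<75 and p[0]>-95: print(n,d["confidence"],p.round(1))
r=lambda i:cv2.resize(i,(400,300),interpolation=cv2.INTER_CUBIC)
save(sys.argv[1],np.vstack([np.hstack([r(g[0]),r(g[1][150:300,220:420])]),np.hstack([r(g[2][120:270,200:400]),0*r(g[0])])]))
E
python3 look.py w4.png
```

```text
time_s: 4.73
position: [0.4716, -0.1466, 0.0644]
ee_rot: [0.061, 0.998, -0.0, 0.0]
force: [-0.1, -0.5, 0.5]
width: 0.526
gripper_force: 0.4
time_s: 5.15
position: [0.4913, -0.1489, 0.064]
ee_rot: [0.061, 0.998, 0.0, -0.0]
force: [-0.6, -0.3, 1.1]
width: 0.522
gripper_force: 0.4
time_s: 5.57
position: [0.5114, -0.1514, 0.0641]
ee_rot: [0.061, 0.998, 0.0, 0.0]
force: [0.0, -0.4, 0.9]
width: 0.527
gripper_force: 0.3
[ -16.5    9.7   64.1 1000. ] 5.5667 [ 0.  -0.4  0.9]
wrist 0.73 [ 3.6 -9.5 81.9]
side 0.81 [  3.9 -20.5  77.3]
scene 0.55 [ -4.9 -11.5  84. ]
```

View pics/w4.png

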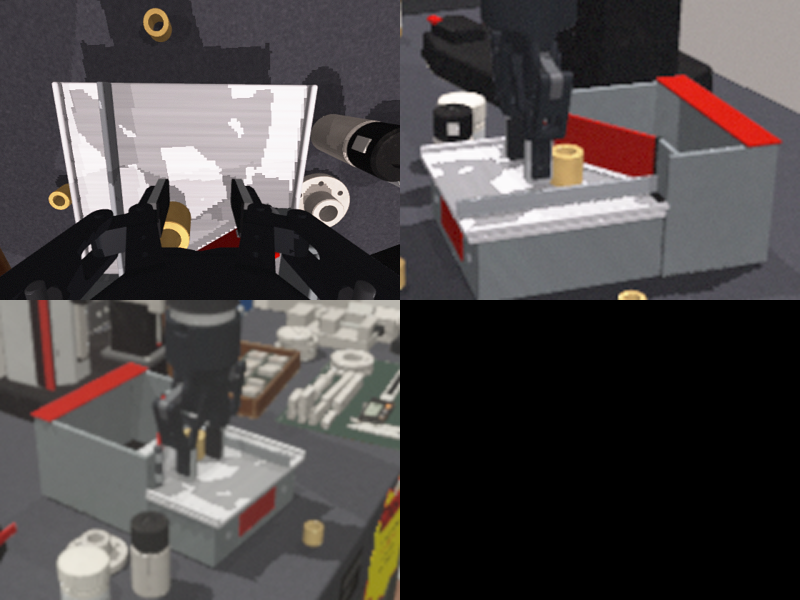

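Still on track: the bush is against the right finger and upright, and the flap is shut. Before going on I check numerically whether the bush has drifted sideways, comparing its bronze silhouette in the wrist view with a model cylinder.

```bash
cat > drift.py <<'E'
from h import *
from scipy.optimize import minimize
q=np.load("box3.npy");B=np.eye(4);B[:3,:3]=R.from_euler("z",q[2]).as_matrix();B[:2,3]=q[:2]
c,f,T=cam("wrist");s=bot.read_state();t=(np.linalg.inv(B)@np.r_[s["position"],1]*1e3)
hsv=cv2.cvtColor(c["img"],cv2.COLOR_RGB2HSV);m=cv2.inRange(hsv,(14,90,40),(32,255,255))
n,l,st,ce=cv2.connectedComponentsWithStats(m)
x0=proj((B@np.r_[.02,-.015,.08,1])[:3],c,f,T)
k=min([i for i in range(1,n) if st[i,4]>60],key=lambda i:np.linalg.norm(ce[i]-x0));M=l==k;print("blob",st[k],"exp",x0.round())
a=np.linspace(0,2*np.pi,40)
def right(yb,xb,h0=0):
    P=[proj((B@np.r_[(xb+14*np.cos(i))/1e3,(yb+14*np.sin(i))/1e3,z/1e3,1])[:3],c,f,T) for i in a for z in (62,89)]
    hull=cv2.convexHull(np.array(P,np.float32)).astype(int);g=np.zeros(m.shape,np.uint8);cv2.fillConvexPoly(g,hull,1);return g>0
for xb in (t[0]+23,t[0]+25.5,t[0]+28):
  best=[]
  for yb in np.arange(-30,0,1.):
    g=right(yb,xb);d=[]
    for v in range(st[k,1]+1,st[k,1]+st[k,3]-1):
        if g[v].any(): d.append(np.where(M[v])[0].max()-np.where(g[v])[0].max())
    if d: best.append((np.mean(np.abs(d)),yb,len(d)))
  print(xb.round(1),sorted(best)[:2])
w=s["width"]*85;print("tcp",t.round(1),"finger inner y",t[1]-w/2,"backs",t[1]-w/2-14.5)
E
python3 drift.py
```

```text
blob [ 223  284   44   65 2182] exp [232. 345.]
6.0 [(np.float64(1.7936507936507937), np.float64(-12.0), 63), (np.float64(2.6984126984126986), np.float64(-11.0), 63)]
8.5 [(np.float64(0.7142857142857143), np.float64(-12.0), 63), (np.float64(1.7936507936507937), np.float64(-13.0), 63)]
11.0 [(np.float64(0.6612903225806451), np.float64(-12.0), 62), (np.float64(1.9193548387096775), np.float64(-11.0), 62)]
tcp [ -17.     9.7   64.1 1000. ] finger inner y -12.457049875290748 backs -26.95704987529075
```

The bush has drifted to y≈-12, about on the finger's inner corner (-12.5), so it could slip off. I back off, recentre the finger behind it (inner face at -7, flap finger still 16–24 mm from the hinge), come up again, and re-measure.

```bash
python3 -m inch '[{"grip":0.525,"tx":-0.12,"ty":0.015,"tz":0.02,"twist":0},{"grip":0.455,"tx":-0.12,"ty":0.075,"tz":0.02,"twist":0},{"grip":0.455,"tx":-0.12,"ty":0.075,"tz":0.02,"twist":0},{"grip":0.455,"tx":-0.12,"ty":0.075,"tz":0.02,"twist":0}]'
python3 drift.py
python3 -m inch '[{"grip":0.455,"tx":0.07,"ty":-0.009,"tz":0,"twist":0},{"grip":0.455,"tx":0.14,"ty":-0.017,"tz":0,"twist":0},{"grip":0.455,"tx":0.22,"ty":-0.027,"tz":0,"twist":0},{"grip":0.455,"tx":0.30,"ty":-0.037,"tz":0,"twist":0}]'
python3 drift.py
```

```text
time_s: 6.25
position: [0.5061, -0.1482, 0.065]
ee_rot: [0.061, 0.998, -0.0, 0.0]
force: [-0.3, 0.3, 0.1]
width: 0.452
gripper_force: 0.0
blob [ 229  292   34   57 1389] exp [228. 352.]
0.9 [(np.float64(3.036363636363636), np.float64(-12.0), 55), (np.float64(3.1454545454545455), np.float64(-11.0), 55)]
3.4 [(np.float64(2.418181818181818), np.float64(-12.0), 55), (np.float64(2.8727272727272726), np.float64(-11.0), 55)]
5.9 [(np.float64(1.6), np.float64(-12.0), 55), (np.float64(2.5454545454545454), np.float64(-13.0), 55)]
tcp [ -22.1   12.1   65.  1000. ] finger inner y -7.114261917255023 backs -21.61426191725502
time_s: 6.63
position: [0.5184, -0.1499, 0.0649]
ee_rot: [0.061, 0.998, -0.0, -0.0]
force: [-0.5, -0.4, 0.3]
width: 0.46
gripper_force: 0.4
blob [ 229  282   35   66 1580] exp [228. 332.]
14.0 [(np.float64(1.125), np.float64(-12.0), 64), (np.float64(1.953125), np.float64(-11.0), 64)]
16.5 [(np.float64(0.515625), np.float64(-12.0), 64), (np.float64(1.5625), np.float64(-11.0), 64)]
19.0 [(np.float64(1.25), np.float64(-12.0), 60), (np.float64(2.2333333333333334), np.float64(-11.0), 60)]
tcp [  -9.    12.    64.9 1000. ] finger inner y -7.42068926808556 backs -21.92068926808556
```

The bush is stable at y≈-12 within the finger's face. I go on through the flap contact.

```bash
python3 -m inch '[{"grip":0.455,"tx":0.1,"ty":-0.012,"tz":0,"twist":0},{"grip":0.455,"tx":0.2,"ty":-0.025,"tz":0,"twist":0},{"grip":0.455,"tx":0.3,"ty":-0.037,"tz":0,"twist":0},{"grip":0.455,"tx":0.4,"ty":-0.05,"tz":0,"twist":0},{"grip":0.455,"tx":0.5,"ty":-0.062,"tz":0,"twist":0}]'
python3 drift.py
python3 -m inch '[{"grip":0.455,"tx":0.1,"ty":-0.012,"tz":0,"twist":0},{"grip":0.455,"tx":0.2,"ty":-0.025,"tz":0,"twist":0},{"grip":0.455,"tx":0.3,"ty":-0.037,"tz":0,"twist":0},{"grip":0.455,"tx":0.4,"ty":-0.05,"tz":0,"twist":0}]'
python3 drift.py
```

```text
time_s: 7.1
position: [0.5326, -0.1512, 0.0645]
ee_rot: [0.06, 0.998, 0.001, -0.007]
force: [-19.1, 3.4, 12.0]
width: 0.451
gripper_force: 8.5
blob [ 229  283   34   65 1554] exp [225. 307.]
28.0 [(np.float64(1.3333333333333333), np.float64(-11.0), 63), (np.float64(1.6984126984126984), np.float64(-12.0), 63)]
30.5 [(np.float64(0.7142857142857143), np.float64(-11.0), 63), (np.float64(1.1746031746031746), np.float64(-12.0), 63)]
33.0 [(np.float64(1.7833333333333334), np.float64(-11.0), 60), (np.float64(1.8833333333333333), np.float64(-12.0), 60)]
tcp [   5.    12.7   64.5 1000. ] finger inner y -6.529889844985673 backs -21.029889844985675
time_s: 7.48
position: [0.5481, -0.1539, 0.0647]
ee_rot: [0.06, 0.998, -0.0, -0.007]
force: [-15.3, -1.2, 8.9]
width: 0.456
gripper_force: 7.0
blob [ 229  283   34   65 1566] exp [225. 278.]
45.1 [(np.float64(0.9523809523809523), np.float64(-12.0), 63), (np.float64(1.7777777777777777), np.float64(-13.0), 63)]
47.6 [(np.float64(1.2258064516129032), np.float64(-12.0), 62), (np.float64(1.8225806451612903), np.float64(-11.0), 62)]
50.1 [(np.float64(2.086206896551724), np.float64(-12.0), 58), (np.float64(2.793103448275862), np.float64(-11.0), 58)]
tcp [  22.1   11.5   64.8 1000. ] finger inner y -7.914089584062502 backs -22.414089584062502
```

The flap is yielding (about 15–19 N) and the bush stays put on the finger. I continue past the ledge end.

```bash
python3 -m inch '[{"grip":0.455,"tx":0.1,"ty":-0.012,"tz":0.03,"twist":0},{"grip":0.455,"tx":0.2,"ty":-0.025,"tz":0.03,"twist":0},{"grip":0.455,"tx":0.3,"ty":-0.037,"tz":0.03,"twist":0},{"grip":0.455,"tx":0.4,"ty":-0.05,"tz":0.03,"twist":0},{"grip":0.455,"tx":0.5,"ty":-0.062,"tz":0.03,"twist":0}]'
python3 drift.py
python3 -m inch '[{"grip":0.455,"tx":0.1,"ty":-0.012,"tz":0,"twist":0},{"grip":0.455,"tx":0.2,"ty":-0.025,"tz":0,"twist":0},{"grip":0.455,"tx":0.3,"ty":-0.037,"tz":0,"twist":0},{"grip":0.455,"tx":0.4,"ty":-0.05,"tz":0,"twist":0},{"grip":0.455,"tx":0.5,"ty":-0.062,"tz":0,"twist":0}]'
python3 drift.py; python3 look.py w5.png
```

```text
time_s: 7.95
position: [0.571, -0.1575, 0.0656]
ee_rot: [0.061, 0.998, -0.001, -0.004]
force: [-7.0, -2.7, 4.0]
width: 0.455
gripper_force: 4.3
blob [ 229  282   36   66 1658] exp [225. 232.]
67.6 [(np.float64(0.953125), np.float64(-12.0), 64), (np.float64(1.703125), np.float64(-13.0), 64)]
70.1 [(np.float64(0.78125), np.float64(-12.0), 64), (np.float64(1.703125), np.float64(-13.0), 64)]
72.6 [(np.float64(1.85), np.float64(-12.0), 60), (np.float64(2.25), np.float64(-13.0), 60)]
tcp [  44.6   11.    65.6 1000. ] finger inner y -8.289120891598444 backs -22.789120891598444
time_s: 8.42
position: [0.5926, -0.1602, 0.0658]
ee_rot: [0.061, 0.998, -0.001, -0.002]
force: [-4.6, -2.8, 2.2]
width: 0.456
gripper_force: 2.8
blob [ 236  262   30   54 1152] exp [223. 186.]
89.0 [(np.float64(5.405405405405405), np.float64(-12.0), 37), (np.float64(5.54054054054054), np.float64(-13.0), 37)]
91.5 [(np.float64(5.848484848484849), np.float64(-12.0), 33), (np.float64(6.151515151515151), np.float64(-13.0), 33)]
94.0 [(np.float64(6.241379310344827), np.float64(-12.0), 29), (np.float64(6.482758620689655), np.float64(-11.0), 29)]
tcp [  66.    11.    65.8 1000. ] finger inner y -8.099309883000334 backs -22.599309883000334
[  66.    11.    65.8 1000. ] 8.4667 [-3.4 -2.6  1.7]
wrist 0.96 [102.5  -9.   30.4]
```

View pics/w5.png

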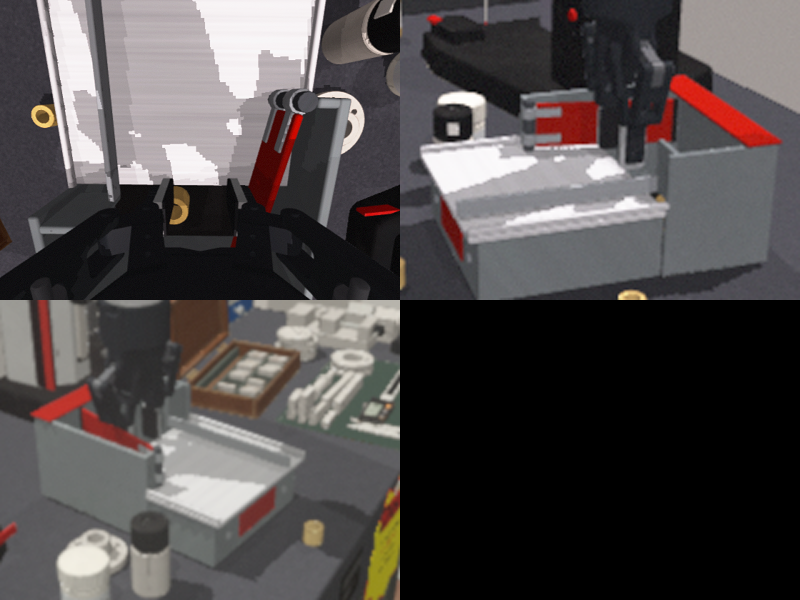

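The wrist view shows the bush in the well (about (177,205), network z≈30 mm and dropping), with the flap held open by the other finger. I hold for a moment to let it settle, then check that it lies in the well.

```bash
python3 -m inch '[{"grip":0.455,"tx":0,"ty":0,"tz":0,"twist":0},{"grip":0.455,"tx":0,"ty":0,"tz":0,"twist":0},{"grip":0.455,"tx":0,"ty":0,"tz":0,"twist":0},{"grip":0.455,"tx":0,"ty":0,"tz":0,"twist":0},{"grip":0.455,"tx":0,"ty":0,"tz":0,"twist":0}]'
cat > chk.py <<'E'
from h import *
q=np.load("box3.npy");B=np.eye(4);B[:3,:3]=R.from_euler("z",q[2]).as_matrix();B[:2,3]=q[:2];Bi=np.linalg.inv(B)
for n in ["wrist","scene","side"]:
    c,f,T=cam(n)
    for l in ["bush","flap","cylinder_square","white_jar","part_flange"]:
        for d in bot.recognise(n,l)[:3]: p=T@np.r_[d["centre"],1];print(n,l,round(d["confidence"],2),p[:3].round(3),(Bi@p*1e3)[:3].round(0))
E
python3 chk.py
```

```text
time_s: 9.18
position: [0.5939, -0.1592, 0.0658]
ee_rot: [0.061, 0.998, 0.0, -0.0]
force: [-3.5, -2.0, -0.7]
width: 0.451
gripper_force: 2.4
wrist bush 0.76 [ 0.529 -0.297  0.024] [  19. -133.   24.]
wrist bush 0.73 [ 0.563 -0.021  0.005] [ 18. 145.   5.]
wrist bush 0.7 [ 0.627 -0.185  0.027] [102. -10.  27.]
wrist flap 0.74 [ 0.563 -0.11   0.094] [29. 57. 94.]
wrist cylinder_square 0.78 [ 0.505 -0.036  0.049] [-37. 124.  49.]
wrist white_jar 0.71 [0.532 0.022 0.008] [-18. 184.   8.]
wrist part_flange 0.8 [ 0.562 -0.023  0.01 ] [ 18. 144.  10.]
scene flap 0.69 [ 0.602 -0.125  0.096] [70. 47. 96.]
scene cylinder_square 0.61 [ 0.49  -0.009  0.053] [-55. 149.  53.]
scene white_jar 0.6 [0.521 0.05  0.053] [-32. 211.  53.]
scene part_flange 0.77 [ 0.559 -0.036  0.01 ] [ 16. 130.  10.]
scene part_flange 0.61 [0.522 0.053 0.052] [-31. 214.  52.]
scene part_flange 0.19 [ 0.603 -0.126  0.1  ] [ 71.  47. 100.]
side bush 0.71 [ 0.524 -0.304  0.011] [  15. -140.   11.]
side bush 0.63 [ 0.379 -0.181  0.013] [-144.  -36.   13.]
side flap 0.67 [ 0.57  -0.117  0.085] [38. 51. 85.]
side cylinder_square 0.87 [ 0.491 -0.033  0.07 ] [-52. 125.  70.]
side white_jar 0.8 [0.537 0.029 0.057] [-13. 192.  57.]
```

The bush rests in the well at about (102,-10), below the ledge and the flap, and the neighbours are unmoved. I withdraw along the ledge, then up.

```bash
python3 -m inch '[{"grip":0.455,"tx":-0.3,"ty":0.037,"tz":0.03,"twist":0},{"grip":0.455,"tx":-0.6,"ty":0.075,"tz":0.03,"twist":0},{"grip":0.455,"tx":-0.9,"ty":0.112,"tz":0.03,"twist":0},{"grip":0.455,"tx":-1.2,"ty":0.15,"tz":0.03,"twist":0},{"grip":0.455,"tx":-1.5,"ty":0.187,"tz":0.03,"twist":0}]'
python3 -m inch '[{"grip":0.455,"tx":-0.3,"ty":0.037,"tz":0,"twist":0},{"grip":0.455,"tx":-0.6,"ty":0.075,"tz":0,"twist":0},{"grip":0.455,"tx":-0.9,"ty":0.112,"tz":0,"twist":0},{"grip":0.455,"tx":-1.2,"ty":0.15,"tz":0,"twist":0},{"grip":0.455,"tx":-1.5,"ty":0.187,"tz":0,"twist":0}]'
python3 -m inch '[{"grip":0.455,"tx":0,"ty":0,"tz":0.6,"twist":0},{"grip":0.455,"tx":0,"ty":0,"tz":1.4,"twist":0},{"grip":0.455,"tx":0,"ty":0,"tz":2.2,"twist":0},{"grip":0.455,"tx":0,"ty":0,"tz":3,"twist":0},{"grip":0.455,"tx":0,"ty":0,"tz":3.5,"twist":0}]'
python3 -m inch '[{"grip":0.455,"tx":0,"ty":0,"tz":0.3,"twist":0},{"grip":0.455,"tx":0,"ty":0,"tz":0.3,"twist":0},{"grip":0.455,"tx":0,"ty":0,"tz":0.3,"twist":0},{"grip":0.455,"tx":0,"ty":0,"tz":0.3,"twist":0},{"grip":0.455,"tx":0,"ty":0,"tz":0.3,"twist":0}]'
python3 chk.py
python3 - <<'E'
from h import *
# compare now with start picture in side view around the flap
a=cv2.imread("pics/side0.png")[:,:,::-1].astype(int);c,f,T=cam("side");b=c["img"].astype(int)
red=lambda i:(i[...,0]>90)&(i[...,1]<45)&(i[...,2]<45)
for i in (a,b):
    m=red(i)[180:250,275:350];print(m.sum(),np.argwhere(m).mean(0).round(1))
print((np.abs(a-b).max(2)>40)[185:245,285:350].sum())
E
```

```text
time_s: 10.5
position: [0.5363, -0.1522, 0.069]
ee_rot: [0.061, 0.998, -0.0, 0.003]
force: [-0.4, 0.3, -0.2]
width: 0.455
gripper_force: 0.0
time_s: 10.92
position: [0.476, -0.1436, 0.0687]
ee_rot: [0.06, 0.998, 0.001, 0.003]
force: [-0.7, 1.0, -0.1]
width: 0.453
gripper_force: 0.0
time_s: 11.33
position: [0.4772, -0.1439, 0.2126]
ee_rot: [0.06, 0.998, -0.0, 0.005]
force: [0.6, -0.5, 0.8]
width: 0.455
gripper_force: 0.0
time_s: 11.75
position: [0.4739, -0.1437, 0.2178]
ee_rot: [0.061, 0.998, 0.001, -0.001]
force: [-0.1, 0.8, -0.2]
width: 0.454
gripper_force: 0.0
wrist bush 0.72 [ 0.389 -0.174  0.017] [-135.  -28.   17.]
wrist bush 0.54 [ 0.637 -0.19   0.034] [113. -13.  34.]
wrist bush 0.51 [ 0.526 -0.293  0.018] [  16. -129.   18.]
wrist flap 0.89 [ 0.563 -0.155  0.091] [35. 12. 91.]
wrist cylinder_square 0.89 [ 0.495 -0.027  0.077] [-48. 131.  77.]
wrist white_jar 0.86 [0.526 0.033 0.06 ] [-25. 194.  60.]
wrist white_jar 0.37 [ 0.562 -0.155  0.094] [34. 13. 94.]
wrist part_flange 0.64 [ 0.563 -0.038  0.009] [ 20. 129.   9.]
scene flap 0.45 [ 0.559 -0.149  0.102] [ 30.  18. 102.]
scene cylinder_square 0.87 [ 0.492 -0.005  0.053] [-54. 153.  53.]
scene white_jar 0.71 [0.523 0.052 0.051] [-31. 213.  51.]
scene part_flange 0.8 [ 0.556 -0.038  0.008] [ 14. 127.   8.]
side bush 0.67 [ 0.38  -0.18   0.016] [-144.  -35.   16.]
side bush 0.5 [ 0.525 -0.304  0.007] [  16. -140.    7.]
side bush 0.17 [0.535 0.024 0.058] [-15. 187.  58.]
side flap 0.72 [ 0.562 -0.165  0.085] [36.  3. 85.]
side cylinder_square 0.74 [ 0.49  -0.035  0.067] [-52. 123.  67.]
side white_jar 0.69 [0.537 0.027 0.056] [-13. 190.  56.]
side white_jar 0.45 [ 0.555 -0.222  0.058] [ 35. -55.  58.]
1161 [41.3 44.3]
1150 [41.4 44.3]
41
```

The flap's red area in the side view has the same centroid and size as at the start, so it is fully shut. The bush is in the well, the neighbours haven't moved, and the robot touches nothing.

```bash
python3 -c "
from plant import bot
print(bot.job_done())"
```

```text
the job is handed in; nothing more can be done
None
```

The bush was pushed off the ledge into the reject box while the other finger held the flap open; the flap is fully shut again, the cylinder, jar and flange stand where they were, and the job was handed in at about 12 s of robot time.

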